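Press the chin-paper magazine's follower home

ROBOT

A 6-joint arm with a two-finger parallel gripper is mounted at the origin on the work surface. World frame = base frame: x ahead of the robot, y to its left, z up, the work surface at z = 0. Lengths are in m, angles in degrees, forces in N, time in s.
With the tool pointing down it reaches from about 0.25 to 0.775 m from the base axis. Payload 4 kg.
Tool frame: the origin (TCP) lies between the finger pads; the fingertips stand 19 mm ahead of it and the grasp point (between the pads) is the TCP; z points along the fingers, y is the line along which they close (so a half turn about z gives the same grasp; the last joint's range is limited). The gripper opens to 85 mm and grips with 20 to 120 N. Pads are 22 mm wide; open, the fingers measure 114 mm over their backs; the gripper's body (76 mm by 85 mm) begins 54 mm behind the grasp point. The pads swing forward as they close: fully open they stand 13 mm farther back than shut.
Start: joints at [-82.684, 4.996, 78.535, -0, 96.463, -5.907], TCP at [0.126, -0.535, 0.25] pointing down, gripper open.
Joint ranges: [-177.83, 177.83], [-43.37, 116.18], [15.69, 146.23], [-61.86, 241.86], [9.47, 152.12], [-147.06, 147.06]. Speed limits (degrees/s): [159.86, 159.86, 180, 180, 180, 180].

INTERFACE

Orientations are given as [roll, pitch, yaw] about the fixed x, y, z axes, in that order (R = Rz(yaw) Ry(pitch) Rx(roll)).
In Python, from rig import sense, capture, finish_job gives the robot as it stands.
- The arm moves only by the shell command python3 -m handwheel 'ROWS' [FORCE]. ROWS is JSON, a list of rows, each a list of 7 numbers: the finger opening in mm, from 0 to 85.4, then the shift along the tool's x, y, z in mm, then the turn, a rotation vector about the tool's x, y, z in units of 5 degrees (1.0 is 5 degrees). In form: [[claw, tx, ty, tz, wx, wy, wz], ...]. A call has 1 to 8 rows; each row shifts and turns the commanded pose from where the row before left it, along the tool's axes as they then stand; what a row does not reach is not made up. A row lasts 1/10 s, in which the tool goes at most 50 mm and 8.59 degrees, less where a joint would pass 70% of its speed; a pose out of reach is approached as far as the arm can. A call is refused whole if a number of a shift passes 50 or a number of a turn 1, either way. A call with a gripper value outside its range is refused whole. The fingers move at their own pace and stop on an object; FORCE is the grip in N (left out, the last holds). Time passes only in rows, so rows that do not move let the fingers close. It gives the time, the measured TCP pose, the force, the opening and the grip force at its end, in the units of the state.
- sense(): the state, without advancing time (a new reading comes with each control period).
- capture(name): name is "side" or "top"; returns a dict with "image" (420x560x3 uint8, blue, green, red), "z_map" (420x560 float32, m along the optical axis (not along the pixel's ray), 0 where there is no reading), "intrinsics" (3x3 intrinsics, pixels), "rvec" (rotation vector, rad) and "tvec" (3), from world to camera coordinates, as OpenCV has them. Camera axes: x right, y down, z forward; pixel columns grow to the right and rows downward; lengths in m; the calibration is good to about 2 mm. A picture is of the moment at which its call begins.
- finish_job(): hands the job in; it is judged then, once.
The state is a dict: "time": time; "qpos": joint angles; "joint_vel": joint speeds; "joint_torque": joint torques, N m; "eef_pos": TCP position; "eef_rot": TCP orientation; "force": force on the tool from outside, world axes, zero at the start; "torque": the same for the moment, N m; "gripper_width": finger opening in m; "finger_force": force on a finger pad.
Only numpy, scipy, OpenCV 4.12 (cv2) and the standard library are available. Lean on these libraries where they do the work, as an engineer would, in place of code of your own. Each camera call takes 0.05 s, during which the arm holds its last target. There are 200 camera calls.

TASK

The follower plate in the white chin-paper magazine has ridden up askew. Take the pusher from its tray by the black grip, press the plate squarely down with it until the plate is on its stop and level, keeping a firm push of about 20 N there for one second and never over 30 N, then stand the pusher back in its tray. Keep the gripper itself off the magazine and its plate, and leave the other things on the table alone.

Things in the scene. Friction and masses are not known exactly. Their poses are not given: they have to be found in the camera images.
- magazine: White open-topped metal box fixed to the table, long along its own x. Origin: centre of its underside, z up. Dark foot plate 130 x 94 x 6 mm; box 104 x 68 mm outside, 96 x 60 mm inside, walls 4 mm thick, rim 64 mm above the origin. Inside it lies the sprung follower plate.
- plate_top (a point): Centre of the upper face of the follower plate, a bare aluminium plate 93 x 57 x 4 mm in the magazine; z is its normal, x along its length. It starts 28 to 56 mm above the magazine's origin and moves straight down, 12 to 28 mm, to a hard stop that is out of sight and set differently each time: this point is then 16 to 28 mm above the magazine's origin.
- plate: The same plate (same origin and axes). A spring and a friction brake resist it: 6 to 10 N moves it down, the brake keeps it where it is left; if over 12 N no longer moves it, it is on the stop. It tilts up to 0.12 rad about its origin both ways, takes the tilt of the flat thing that presses on it and keeps it. It starts askew by up to 0.09 rad about each axis.
- pusher: The pusher (a flat hand tamper), 0.2 to 0.4 kg, standing upright in the tray. Origin: centre of its flat sole, z up, x along its length. White sole block 88 x 52 x 12 mm, a steel stem 18 mm thick from 12 to 62 mm height, and on top a black grip block from 62 to 96 mm, 40 mm along x and 24 mm along y. It fits into the magazine with 4 mm to spare all round; with the sole on the stopped plate the grip's lower edge is 14 to 26 mm above the rim.
- pusher_grip (a point): Centre of the pusher's black grip block, 79 mm above the sole; grasp it here across its 24 mm width (the pusher's y).
- pusher_sole (a point): Centre of the pusher's flat sole; z points up the pusher.
- tray: Shallow open steel tray fixed to the table, 112 x 76 mm outside, 104 x 68 mm inside, long along its x, rim 10 mm high. Origin: centre of its underside; its inner floor is 4 mm above the origin. The pusher's place, with its length along the tray's.
- drops: Small white dropper bottle, 44 mm across, 85 mm tall, origin at the centre of its underside. To be left alone.
- occluder: Black eye occluder (a paddle), about 170 mm long and 6 mm thick, lying flat. To be left alone.
- lens_case: Open wooden trial-lens case, 130 x 90 x 30 mm. To be left alone.
Things that resemble listed ones, but are neither listed nor needed, are in the scene too. There is more than one size of the tray; the one meant has the size given above.

How it is judged (in metres and radians):
On the way:
1. the pusher holds the plate on its stop, level within 0.05 rad, with a push of 13 to 30 N (more than can be held short of the stop) for 0.5 s (z of plate_top in the frame of magazine below 0.0295 m and distance of plate_top from where it was at the start of the episode above 0.01 m and angle between plate_top's own z axis and vertical below 0.05 rad and contact force between pusher and magazine between 13 and 30 N), for 0.5 s.
At the end, for the whole second after the job is handed in: Plate left down (plate_top under 29.5 mm above the magazine's origin, over 10 mm from its start) and level within 0.05 rad; pusher released, at rest, upright within 0.05 rad on the tray's floor, its sole within 20 mm of the tray's centre (z of plate_top in the frame of magazine below 0.0295 m and distance of plate_top from where it was at the start of the episode above 0.01 m and angle between each of plate_top, pusher's own z axis and vertical below 0.05 rad and horizontal distance between pusher_sole and tray below 0.02 m and z of pusher_sole in the frame of tray below 0.007 m and linear speed of pusher below 0.02 m/s); the robot touches nothing.
It fails at once if the push of the pusher on the magazine or its plate exceeds 30 N (contact force between pusher and magazine above 30 N).
It fails at once if the gripper or arm touches the magazine or its plate (contact force between any of the fingers, the arm and magazine above 1 N).
It fails at once if the bottle moved by more than 20 mm (distance of drops from where it was at the start of the episode above 0.02 m).
It fails at once if the occluder moved by more than 20 mm (distance of occluder from where it was at the start of the episode above 0.02 m).
It fails at once if the lens case moved by more than 20 mm (distance of lens_case from where it was at the start of the episode above 0.02 m).
It also fails if it takes over 58 s, if anything falls off the work surface, if the arm or the gripper's body presses on something with over 40 N, if the wrist force passes 120 N, or if a joint passes its speed limit or range.

## Working session

There is one attempt and no reset: what is moved stays moved. The work goes in short steps, Python scripts to look and compute and a shell command to move; the robot and the scene stay as the last step left them, time stands still between calls to the robot, and variables do not carry over. Pictures are saved under pics/ and viewed, at most 10 in all, crops included, and the job is handed in when it is done.

```bash
mkdir -p pics; cat > h.py <<'E'
import numpy as np,cv2
from rig import sense,capture
def cloud(c):
    z=c["z_map"];K=c["intrinsics"];R=cv2.Rodrigues(np.array(c["rvec"],float))[0];t=np.array(c["tvec"],float).ravel()
    v,u=np.mgrid[:z.shape[0],:z.shape[1]]
    P=np.stack([(u-K[0][2])/K[0][0]*z,(v-K[1][2])/K[1][1]*z,z],-1)
    W=(P-t)@R; W[z<=0]=np.nan
    return W
E
python3 - <<'E'
from h import *
for n in("top","side"):
    c=capture(n);cv2.imwrite(f"pics/{n}0.png",c["image"]);np.savez(f"{n}0.npz",**c)
    R=cv2.Rodrigues(np.array(c["rvec"],float))[0];print(n,-R.T@np.array(c["tvec"]).ravel(),R[2],c["intrinsics"][0][0])
s=sense();print({k:np.round(v,4) for k,v in s.items()})
E
```

```text
top [2.87050410e-01 9.87365910e-04 1.49072108e+00] [ 0.16798426 -0.00844778 -0.98575348] 530.6483221381282
side [0.35006987 0.85362585 0.92613514] [ 0.16030152 -0.69113426 -0.70472467] 459.49856782813794
{'time': np.float64(0.1), 'qpos': array([-82.6831,   5.0384,  78.6163,   0.    ,  96.463 ,  -5.9076]), 'joint_vel': array([-0.0033, -0.2115, -0.1589, -0.0198, -0.0445, -0.0465]), 'joint_torque': array([ 3.4000e-03, -3.5301e+01, -3.1422e+01,  1.0000e-04,  7.9000e-03,
        0.0000e+00]), 'eef_pos': array([ 0.1258, -0.535 ,  0.2492]), 'eef_rot': array([-1.79883e+02, -1.21000e-02,  1.32245e+01]), 'force': array([ 0.7423, -0.861 , -0.7005]), 'torque': array([-0.0081,  0.0143,  0.0052]), 'finger_force': np.float64(0.0), 'gripper_width': np.float64(0.0854)}
```

View pics/top0.png

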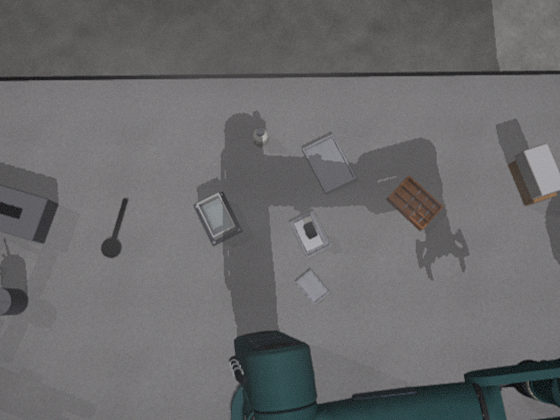

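View pics/side0.png

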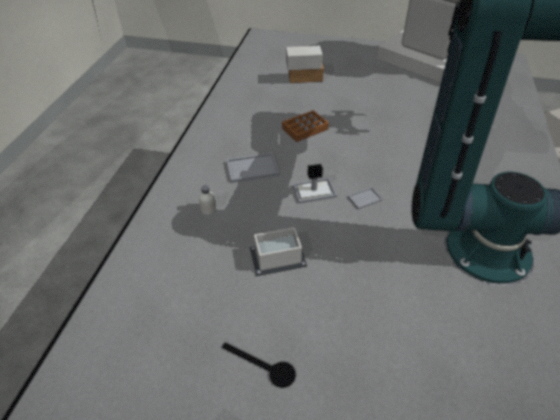

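Top view: the magazine is the white box with the grey plate at (217,217), and the pusher stands in a tray at (309,232). There is an empty small tray at (312,286) and an empty large tray at (328,162). The bottle is at (260,137), the occluder at (115,230) and the lens case at (414,203). Next I'll measure the trays, the pusher and the magazine, and check the tray choice in a crop.

```bash
cat > m.py <<'E'
from h import *
def rect(P):
    (cx,cy),(w,h),a=cv2.minAreaRect((P[:,:2]*1000).astype(np.float32))
    if w<h: w,h,a=h,w,a+90
    return np.round([cx,cy,w,h,(a+90)%180-90],1)
if __name__=="__main__":
    for n,bx in(("top",dict(mag=(185,180,250,252),push=(285,205,332,260),small=(290,265,332,307),big=(297,128,360,195))),("side",dict(mag=(245,222,312,278),push=(285,158,340,206),small=(343,185,388,212),big=(218,150,285,185)))):
        c=dict(np.load(n+"0.npz"));W=cloud(c);im=c["image"].astype(int)
        for k,(a,b,e,f) in bx.items():
            w=W[b:f,a:e].reshape(-1,3);g=im[b:f,a:e].reshape(-1,3)
            ok=~np.isnan(w[:,0]);w=w[ok];g=g[ok]
            print(n,k,"z pct",np.round(np.percentile(w[:,2]*1000,[2,20,50,80,98]),1))
            for lo,hi in((3.5,200),(8,20),(55,72),(85,110)):
                q=w[(w[:,2]*1000>lo)&(w[:,2]*1000<hi)]
                if len(q)>12: print("   ",lo,hi,len(q),rect(q),np.round(q.mean(0)*1000,1))
    t=dict(np.load("top0.npz"))["image"];cv2.imwrite("pics/crop.png",cv2.resize(t[120:310,185:365],None,fx=3,fy=3,interpolation=cv2.INTER_CUBIC))
E
python3 m.py
```

```text
top mag z pct [-6.8 -2.4  1.4 32.  63.2]
    3.5 200 1721 [ 5.333e+02  1.400e+02  2.051e+02  1.832e+02 -5.000e-01] [525.4 135.5  27.9]
    8 20 148 [528.8 132.2 184.2 158.2  -4.5] [516.4 130.4  10.5]
    55 72 208 [526.2 137.6 105.4  68.1  26. ] [524.6 134.9  62.7]
top push z pct [ -6.4  -1.8   2.1  12.9 100.7]
    3.5 200 1105 [ 482.1 -118.2  154.2  131.4   -1. ] [ 476.  -119.5   23.2]
    8 20 539 [ 479.6 -118.1  133.   130.5   -0.7] [ 474.8 -118.9   13.7]
    85 110 145 [ 477.1 -117.1   39.3   23.9   25.1] [ 476.6 -116.7   99.3]
top small z pct [-6.2 -2.1  0.9  4.4  9.7]
    3.5 200 456 [ 332.  -121.   115.5  112.9   89.1] [ 329.9 -123.7    6.1]
    8 20 77 [ 330.8 -111.7  107.7   83.5   59.2] [ 330.5 -127.1   10. ]
top big z pct [-6.4 -1.7  2.   6.6 14.6]
    3.5 200 1615 [ 688.2 -181.8  198.2  181.3   -1.4] [ 682.1 -181.9    7.7]
    8 20 603 [ 679.6 -174.6  172.   165.4    1.4] [ 678.7 -182.7   11.3]
side mag z pct [-4.2 -1.5  3.7 41.5 63.1]
    3.5 200 1885 [520.5 120.9 161.6 157.6 -77.5] [522.  150.7  35.4]
    8 20 148 [526.  172.5 151.6  60.3  -6.6] [516.1 171.6  13.5]
    55 72 349 [523.  141.8 104.4  73.8  26. ] [521.9 143.4  60.8]
side push z pct [-4.8 -2.1  0.4 13.9 98.3]
    3.5 200 926 [ 487.  -162.1  191.6  162.3  -79.3] [ 474.1 -109.6   31.4]
    8 20 479 [ 472.5 -117.5  112.2   81.4   25.6] [ 473.2 -109.2   13.5]
    55 72 33 [ 474.  -110.3   38.4   24.2   23.5] [ 472.4 -103.9   65.8]
    85 110 134 [ 473.8 -112.3   40.6   27.1   22. ] [ 473.8 -108.2   96.1]
side small z pct [-4.9 -2.2 -0.1  2.7  7. ]
    3.5 200 176 [ 329.8 -110.1  104.2   71.5   39.9] [ 325.6 -119.3    5.4]
side big z pct [-4.7 -1.8  1.4  5.5 13. ]
    3.5 200 824 [ 682.7 -186.4  193.4  156.1   11.2] [ 676.7 -178.2    7.2]
    8 20 268 [ 676.9 -178.3  147.   108.1   25.5] [ 676.1 -174.8   11.2]
```

```bash
sleep 1
```

```text
(no output)
```

View pics/crop.png

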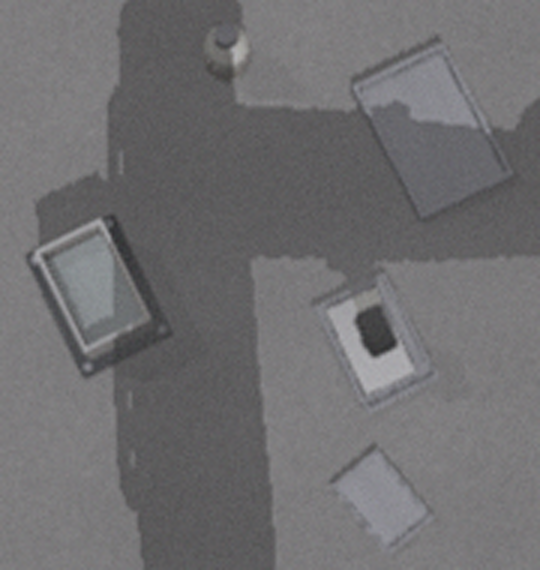

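The tray under the pusher at (309,232) is the one meant. It measures about 112 x 80 mm, while the tray at (312,286) is clearly smaller and the one at (328,162) much larger. The crop shows the pusher's black grip and white sole inside it, and the magazine at crop (100,295). I'll approach now, turning 12° and then translating at height.

```bash
cat > d.py <<'E'
import sys
from h import *
from scipy.spatial.transform import Rotation as Ro
# usage: d.py x y z yaw  (mm, deg): shift in tool axes and turn (5 deg units)
a=list(map(float,sys.argv[1:]));s=sense()
R=Ro.from_euler("xyz",s["eef_rot"],degrees=True)
T=Ro.from_euler("xyz",[180,0,a[3]],degrees=True)
print("pos",np.round(np.array(s["eef_pos"])*1000,1),"rot",np.round(s["eef_rot"],2),"F",np.round(s["force"],1),"t",s["time"],"w",s["gripper_width"],s["finger_force"])
print("shift",np.round(R.inv().apply(np.array(a[:3])-np.array(s["eef_pos"])*1000),1),"turn",np.round((R.inv()*T).as_rotvec(True)/5,2))
E
python3 -m handwheel '[[85,0,0,0,0,0,-1],[85,0,0,0,0,0,-1],[85,0,0,0,0,0,-0.36],[85,45,-21,0,0,0,0],[85,45,-21,0,0,0,0],[85,45,-21,0,0,0,0],[85,45,-21,0,0,0,0],[85,45,-21,0,0,0,0]]' 40
python3 -m handwheel '[[85,45,-21,0,0,0,0],[85,45,-21,0,0,0,0],[85,45,-21,0,0,0,0],[85,45,-21,0,0,0,0],[85,45,-21,0,0,0,0],[85,0,0,0,0,0,0],[85,0,0,0,0,0,0]]'
python3 d.py 475.5 -114.8 86 25
```

```text
time: 0.9
eef_pos: [0.286, -0.3433, 0.2498]
eef_rot: [-180.0, -0.0, 25.0]
force: [1.5, -0.2, -0.1]
gripper_width: 0.0851
finger_force: 0.0
time: 1.6
eef_pos: [0.4449, -0.1538, 0.2496]
eef_rot: [-180.0, 0.1, 25.2]
force: [0.1, -0.3, -0.6]
gripper_width: 0.085
finger_force: 0.0
pos [ 444.9 -153.8  249.6] rot [-1.7996e+02  9.0000e-02  2.5200e+01] F [ 0.1 -0.3 -0.6] t 1.6 w 0.08495280948825884 0.0
shift [ 44.6 -22.1 163.6] turn [-0.01  0.02  0.04]
```

```bash
python3 -m handwheel '[[85,44.6,-22,0,0,0,0],[85,0,0,40,0,0,0],[85,0,0,40,0,0,0],[85,0,0,30,0,0,0],[85,0,0,20,0,0,0],[85,0,0,20,0,0,0],[85,0,0,14,0,0,0],[85,0,0,0,0,0,0]]'
python3 d.py 475.5 -114.8 86 25
python3 - <<'E'
from h import *
o=[]
for n,(a,b,e,f) in(("side",(260,120,370,230)),("top",(255,180,365,290))):
    c=capture(n);o.append(cv2.resize(c["image"][b:f,a:e],(390,390),interpolation=2))
cv2.imwrite("pics/pre.png",np.hstack(o))
E
```

```text
time: 2.4
eef_pos: [0.4737, -0.1167, 0.0839]
eef_rot: [-179.8, 0.2, 24.9]
force: [-0.7, 0.6, -1.0]
gripper_width: 0.0848
finger_force: 0.0
pos [ 473.7 -116.7   83.9] rot [-179.81    0.22   24.9 ] F [-0.7  0.6 -1. ] t 2.4 w 0.08484446327601307 0.0
shift [ 2.4 -1.  -2.1] turn [-0.04  0.04 -0.02]
```

View pics/pre.png

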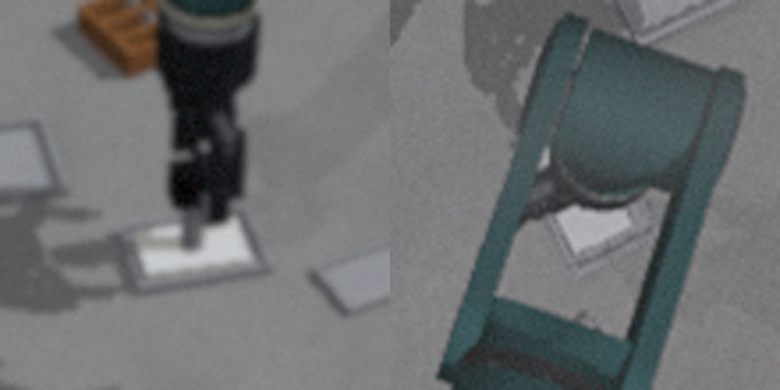

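The left half (side view) shows the open fingers either side of the grip, with the stem visible at about (195,230) in the crop. The top view is blocked by the arm. I'll make a small correction and then close.

```bash
python3 -m handwheel '[[85,2,-1,-2,0,0,0],[20,0,0,0,0,0,0],[15,0,0,0,0,0,0],[15,0,0,0,0,0,0],[15,0,0,0,0,0,0],[15,0,0,0,0,0,0],[15,0,0,0,0,0,0],[15,0,0,0,0,0,0]]' 60
python3 -m handwheel '[[15,0,0,0,0,0,0],[15,0,0,0,0,0,0],[15,0,0,-10,0,0,0],[15,0,0,-30,0,0,0],[15,0,0,-40,0,0,0],[15,0,0,-40,0,0,0],[15,0,0,0,0,0,0],[15,0,0,0,0,0,0]]'
python3 d.py 475.5 -114.8 200 25
```

```text
time: 3.3
eef_pos: [0.4776, -0.1144, 0.0886]
eef_rot: [180.0, -0.0, 25.0]
force: [1.4, -1.1, 1.2]
gripper_width: 0.023
finger_force: 60.4
time: 4.1
eef_pos: [0.477, -0.1142, 0.2086]
eef_rot: [180.0, -0.0, 25.0]
force: [-0.1, -0.7, -5.2]
gripper_width: 0.0232
finger_force: 59.9
pos [ 477.  -114.2  208.6] rot [ 1.7998e+02 -1.0000e-02  2.5020e+01] F [-0.1 -0.7 -5.2] t 4.1 w 0.023229190031428686 59.934988617897034
shift [-1.6 -0.1  8.6] turn [ 0. -0.  0.]
```

Grasp is good: opening 23 mm, and the weight shows in the force reading. I'll move over the magazine.

```bash
python3 d.py 526.7 140 180 26

```

```text
pos [ 477.  -114.2  208.6] rot [ 1.7998e+02 -1.0000e-02  2.5020e+01] F [-0.1 -0.7 -5.2] t 4.1 w 0.023229190031428686 59.934988617897034
shift [ 152.5 -209.3   28.6] turn [ 0.  -0.  -0.2]
```

```bash
python3 -m handwheel '[[15,10,-14,0,0,0,0],[15,24,-33,0,0,0,0],[15,30,-41,0,0,0,0],[15,30,-41,0,0,0,0],[15,30,-41,0,0,0,0],[15,20,-27,0,0,0,0],[15,8,-12,0,0,0,-0.2],[15,0,0,15,0,0,0]]'
python3 -m handwheel '[[15,0,0,13,0,0,0],[15,0,0,0,0,0,0],[15,0,0,0,0,0,0],[15,0,0,0,0,0,0]]'
python3 d.py 526.7 140 180 26
python3 - <<'E'
from h import *
from m import rect
o=[]
for n,(a,b,e,f) in(("side",(225,170,335,290)),("top",(165,165,275,285))):
    c=capture(n);np.savez(n+"1.npz",**c);o.append(cv2.resize(c["image"][b:f,a:e],(390,426),interpolation=2))
    w=cloud(c)[b:f,a:e].reshape(-1,3);g=c["image"][b:f,a:e].reshape(-1,3)
    ok=~np.isnan(w[:,0]);w=w[ok]*1000;g=g[ok].mean(1)
    for lo,hi in((55,72),(90,104),(104,116)):
        q=w[(w[:,2]>lo)&(w[:,2]<hi)&(g>110)]
        if len(q)>15:print(n,lo,hi,len(q),rect(q/1000),np.round(q.mean(0),1))
cv2.imwrite("pics/over.png",np.hstack(o))
E
```

```text
time: 4.9
eef_pos: [0.5262, 0.1386, 0.1926]
eef_rot: [180.0, -0.0, 26.2]
force: [0.3, -0.7, -2.9]
gripper_width: 0.0232
finger_force: 59.9
time: 5.3
eef_pos: [0.5263, 0.136, 0.1806]
eef_rot: [180.0, -0.0, 25.9]
force: [0.2, 0.4, -2.8]
gripper_width: 0.0234
finger_force: 59.8
pos [526.3 136.  180.6] rot [ 1.7997e+02 -3.0000e-02  2.5920e+01] F [ 0.2  0.4 -2.8] t 5.3 w 0.023393980428679805 59.812856912612915
shift [ 2.1 -3.5  0.6] turn [ 0.01 -0.01 -0.02]
side 55 72 209 [522.9 142.8 105.6  70.1  24.3] [518.  161.1  61.3]
side 90 104 94 [524.1 138.6  85.8  52.7  25.8] [521.5 158.2 100.6]
side 104 116 524 [523.5 137.5  87.4  55.8  25.6] [523.1 139.8 106.9]
top 55 72 48 [492.7 153.8  77.   30.4  52.8] [483.7 142.1  63. ]
top 90 104 16 [505.3 133.4  47.2  28.3  26.1] [503.  134.1 102.6]
top 104 116 158 [503.8 129.5  44.4  39.1  22.3] [500.1 132.3 108. ]
```

View pics/over.png

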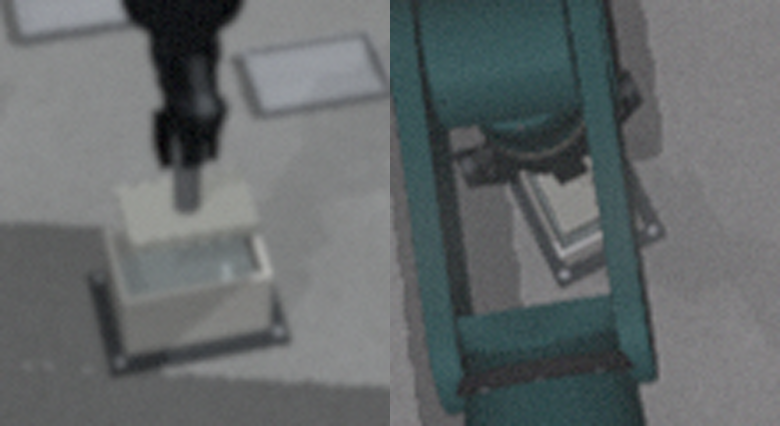

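The left half shows the sole hanging above the magazine, slightly back of centre; the top view is mostly blocked. In the side cloud the sole centre is at (523.5,137.5), yaw 25.7, against the magazine at (523,142), yaw 26. I'll shift about 4 mm in -ty, lower to just above the rim and remeasure.

```bash
python3 -m handwheel '[[15,1.7,-3.9,0,0,0,0],[15,0,0,12,0,0,0],[15,0,0,10,0,0,0],[15,0,0,0,0,0,0],[15,0,0,0,0,0,0],[15,0,0,0,0,0,0]]'
python3 - <<'E'
from h import *
from m import rect
s=sense();print(np.round(np.array(s["eef_pos"])*1000,1),np.round(s["eef_rot"],2))
o=[];A=[]
for i in range(4):
    c=capture("side");a,b,e,f=225,170,335,290
    w=cloud(c)[b:f,a:e].reshape(-1,3);g=c["image"][b:f,a:e].reshape(-1,3)
    ok=~np.isnan(w[:,0]);w=w[ok]*1000;g=g[ok].mean(1)
    q=w[(w[:,2]>82)&(w[:,2]<95)&(g>110)];r=w[(w[:,2]>57)&(w[:,2]<70)&(g>110)]
    A.append(np.r_[rect(q/1000),rect(r/1000)])
print(np.round(A,1));print(np.mean(A,0).round(1))
cv2.imwrite("pics/low.png",cv2.resize(c["image"][185:275,235:325],(600,600),interpolation=2))
E
```

```text
time: 6.0
eef_pos: [0.526, 0.1414, 0.1583]
eef_rot: [180.0, -0.0, 26.0]
force: [1.1, -0.7, -2.7]
gripper_width: 0.0231
finger_force: 59.9
[526.  141.4 158.3] [ 1.7999e+02 -1.0000e-02  2.6030e+01]
[[523.4 142.5  87.6  55.7  24.6 522.4 142.7 104.4  70.1  26.2]
 [523.4 142.7  88.1  54.6  25.3 522.1 143.1 104.5  70.6  26.1]
 [523.1 143.2  88.4  55.4  26.1 522.6 142.6 104.   72.4  25.9]
 [523.6 142.6  88.   54.9  25.3 522.7 142.3 104.4  71.3  26. ]]
[523.4 142.8  88.   55.2  25.3 522.4 142.7 104.3  71.1  26. ]
```

View pics/low.png

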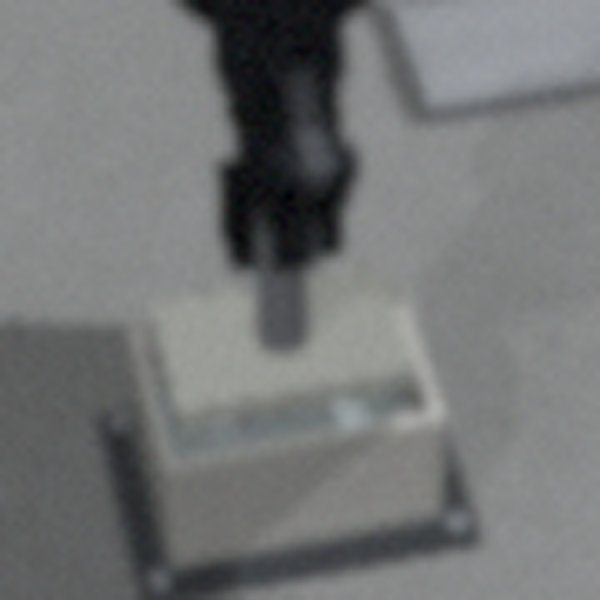

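The sole is centred in the opening. The residual is 1 mm in world x, and the plate is visible below at about (300,430) in the crop. I'll correct that, increase the grip force and enter the magazine.

```bash
python3 -m handwheel '[[15,-0.9,-0.4,0,0,0,-0.1],[15,0,0,3,0,0,0],[15,0,0,3,0,0,0],[15,0,0,3,0,0,0],[15,0,0,3,0,0,0],[15,0,0,0,0,0,0]]' 100
python3 -m handwheel '[[15,0,0,2,0,0,0],[15,0,0,2,0,0,0],[15,0,0,0,0,0,0]]'
```

```text
time: 6.8
eef_pos: [0.5245, 0.1412, 0.1454]
eef_rot: [-180.0, 0.1, 26.5]
force: [-0.5, -1.5, -3.4]
gripper_width: 0.0228
finger_force: 99.5
time: 7.1
eef_pos: [0.5247, 0.1413, 0.1419]
eef_rot: [-180.0, 0.0, 26.5]
force: [-0.8, -0.7, -3.3]
gripper_width: 0.0228
finger_force: 99.5
```

```bash
python3 -m handwheel '[[15,0,0,2,0,0,0],[15,0,0,2,0,0,0],[15,0,0,0,0,0,0]]' |sed -n '2p;4p' 
python3 -m handwheel '[[15,0,0,2,0,0,0],[15,0,0,2,0,0,0],[15,0,0,0,0,0,0]]' |sed -n '2p;4p'
python3 -m handwheel '[[15,0,0,2,0,0,0],[15,0,0,1,0,0,0],[15,0,0,0,0,0,0]]' |sed -n '2p;4p'
```

```text
eef_pos: [0.5247, 0.1412, 0.1378]
force: [0.1, -0.6, -4.1]
eef_pos: [0.5247, 0.1412, 0.1338]
force: [0.3, -0.5, -4.5]
eef_pos: [0.5248, 0.1412, 0.131]
force: [0.1, -0.2, -3.5]
```

```bash
for i in 1 ; do python3 -m handwheel '[[15,0,0,1.5,0,0,0],[15,0,0,1.5,0,0,0],[15,0,0,0,0,0,0]]' |sed -n '2p;4p'; done
python3 -m handwheel '[[15,0,0,1.5,0,0,0],[15,0,0,1.5,0,0,0],[15,0,0,0,0,0,0]]' |sed -n '2p;4p'
python3 -m handwheel '[[15,0,0,1.5,0,0,0],[15,0,0,1.5,0,0,0],[15,0,0,0,0,0,0]]' |sed -n '2p;4p'
```

```text
eef_pos: [0.525, 0.1413, 0.1283]
force: [0.5, -0.7, -2.4]
eef_pos: [0.525, 0.1413, 0.1252]
force: [-0.3, -0.3, -2.7]
eef_pos: [0.5251, 0.1413, 0.1231]
force: [-1.7, -0.1, 4.4]
```

Contact with the plate, and it is moving at about 7 N. I'll continue in small steps.

```bash
python3 -m handwheel '[[15,0,0,1,0,0,0],[15,0,0,1,0,0,0],[15,0,0,0,0,0,0]]' |sed -n '2,4p'
python3 -m handwheel '[[15,0,0,1,0,0,0],[15,0,0,1,0,0,0],[15,0,0,0,0,0,0]]' |sed -n '2,4p'
python3 -m handwheel '[[15,0,0,1,0,0,0],[15,0,0,1,0,0,0],[15,0,0,0,0,0,0]]' |sed -n '2,4p'
```

```text
eef_pos: [0.5251, 0.1413, 0.1204]
eef_rot: [180.0, -0.0, 26.5]
force: [-1.2, -1.7, 4.0]
eef_pos: [0.5251, 0.1413, 0.1182]
eef_rot: [180.0, -0.0, 26.5]
force: [-1.0, -0.8, 4.6]
eef_pos: [0.5251, 0.1413, 0.1162]
eef_rot: [180.0, -0.0, 26.5]
force: [-1.0, 0.4, 3.5]
```

```bash
python3 -m handwheel '[[15,0,0,1,0,0,0],[15,0,0,1,0,0,0],[15,0,0,0,0,0,0]]' |sed -n '2,4p'
python3 -m handwheel '[[15,0,0,1,0,0,0],[15,0,0,0,0,0,0]]' |sed -n '2,4p'
python3 -m handwheel '[[15,0,0,1,0,0,0],[15,0,0,0,0,0,0]]' |sed -n '2,4p'
python3 -m handwheel '[[15,0,0,1,0,0,0],[15,0,0,0,0,0,0]]' |sed -n '2,4p'
```

```text
eef_pos: [0.5251, 0.1413, 0.1142]
eef_rot: [180.0, -0.0, 26.5]
force: [-0.8, 0.6, 4.1]
eef_pos: [0.5251, 0.1413, 0.1133]
eef_rot: [180.0, -0.0, 26.5]
force: [-0.4, -0.1, 4.6]
eef_pos: [0.5251, 0.1413, 0.1124]
eef_rot: [180.0, -0.0, 26.5]
force: [-1.5, -0.5, 4.2]
eef_pos: [0.525, 0.1413, 0.1114]
eef_rot: [180.0, -0.0, 26.5]
force: [-1.2, -0.5, 4.5]
```

```bash
python3 -m handwheel '[[15,0,0,1,0,0,0],[15,0,0,0,0,0,0]]' |sed -n '2p;4p'
python3 -m handwheel '[[15,0,0,1,0,0,0],[15,0,0,0,0,0,0]]' |sed -n '2p;4p'
```

```text
eef_pos: [0.5251, 0.1413, 0.1104]
force: [-0.7, -0.3, 5.5]
eef_pos: [0.5251, 0.1413, 0.1094]
force: [-1.0, 0.0, 5.4]
```

```bash
python3 -m handwheel '[[15,0,0,1,0,0,0],[15,0,0,0,0,0,0]]' |sed -n '2p;4p'
```

```text
eef_pos: [0.5251, 0.1413, 0.1089]
force: [-2.1, -0.3, 6.0]
```

```bash
python3 -m handwheel '[[15,0,0,0.7,0,0,0],[15,0,0,0,0,0,0]]' |sed -n '2p;4p'
```

```text
eef_pos: [0.5252, 0.1413, 0.1089]
force: [-2.5, -0.6, 9.5]
```

The plate has stopped at TCP z 108.9 and the force is climbing at about 5 N/mm. I'll bring it to about 20 N of push, which is roughly 17 N on the reading.

```bash
python3 -m handwheel '[[15,0,0,0.7,0,0,0],[15,0,0,0,0,0,0]]' |sed -n '2,4p'
```

```text
eef_pos: [0.5252, 0.1413, 0.1089]
eef_rot: [180.0, -0.1, 26.5]
force: [-4.2, 0.7, 11.7]
```

```bash
python3 -m handwheel '[[15,0,0,0.6,0,0,0],[15,0,0,0,0,0,0],[15,0,0,0,0,0,0]]' |sed -n '2,4p'
```

```text
eef_pos: [0.5253, 0.1414, 0.1088]
eef_rot: [180.0, -0.1, 26.5]
force: [-4.2, -1.1, 14.5]
```

```bash
python3 -m handwheel '[[15,0,0,0.4,0,0,0],[15,0,0,0,0,0,0],[15,0,0,0,0,0,0],[15,0,0,0,0,0,0]]' |sed -n '1,4p'
python3 -m handwheel '[[15,0,0,0,0,0,0],[15,0,0,0,0,0,0],[15,0,0,0,0,0,0],[15,0,0,0,0,0,0],[15,0,0,0,0,0,0],[15,0,0,0,0,0,0],[15,0,0,0,0,0,0],[15,0,0,0,0,0,0]]' |sed -n '1,4p'
```

```text
time: 12.4
eef_pos: [0.5253, 0.1414, 0.1088]
eef_rot: [180.0, -0.1, 26.5]
force: [-4.8, 0.2, 15.1]
time: 13.2
eef_pos: [0.5253, 0.1414, 0.1088]
eef_rot: [180.0, -0.1, 26.5]
force: [-5.0, -0.6, 15.5]
```

```bash
python3 - <<'E'
from h import *
c=capture("side");cv2.imwrite("pics/press.png",cv2.resize(c["image"][185:275,235:325],(600,600),interpolation=2))
W=cloud(c)[185:275,235:325].reshape(-1,3)*1000
print(sense()["force"],sense()["torque"],np.round(sense()["eef_pos"],4))
E
```

```text
[-4.94751126 -0.75783189 15.62314499] [-0.13220207  1.18939133 -0.05507487] [0.5253 0.1414 0.1088]
```

View pics/press.png

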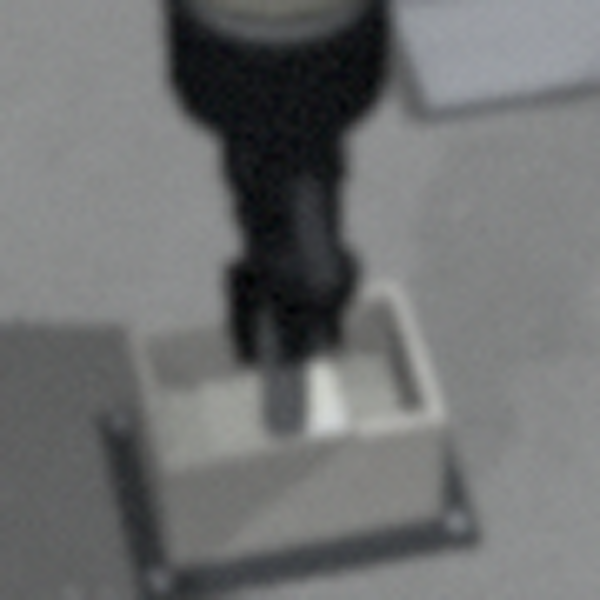

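The sole sits squarely down inside the magazine, with the fingers well above the rim (about (290,350) in the crop). I've held roughly 18–19 N for over a second. I'll lift straight out and check the plate.

```bash
python3 -m handwheel '[[15,0,0,-1,0,0,0],[15,0,0,-2,0,0,0],[15,0,0,-3,0,0,0],[15,0,0,-6,0,0,0],[15,0,0,-8,0,0,0],[15,0,0,-10,0,0,0],[15,0,0,-15,0,0,0],[15,0,0,-20,0,0,0]]' |sed -n '2,4p'
python3 -m handwheel '[[15,0,0,-30,0,0,0],[15,0,0,-30,0,0,0],[15,0,0,0,0,0,0]]' |sed -n '1,5p'
python3 d.py 477 -114.2 215 25
python3 - <<'E'
from h import *
c=capture("side");np.savez("side2.npz",**c);cv2.imwrite("pics/after.png",cv2.resize(c["image"][175:275,235:325],(540,600),interpolation=2))
W=cloud(c)
from m import rect
a,b,e,f=225,100,335,290
w=W[b:f,a:e].reshape(-1,3);g=c["image"][b:f,a:e].reshape(-1,3).mean(1)
ok=~np.isnan(w[:,0]);w=w[ok]*1000;g=g[ok]
def fit(q):
    for _ in range(4):
        A=np.c_[q[:,:2]-q[:,:2].mean(0),np.ones(len(q))];p=np.linalg.lstsq(A,q[:,2],rcond=None)[0];r=q[:,2]-A@p;q=q[abs(r)<max(2*r.std(),1)]
    return len(q),np.round(p,3),round(r.std(),2)
# plate: inside the box in magazine frame
th=np.radians(26);d=w[:,:2]-[522.6,142.5];x=d@[np.cos(th),np.sin(th)];y=d@[-np.sin(th),np.cos(th)]
k=(abs(x)<40)&(abs(y)<22)&(w[:,2]<50)&(w[:,2]>10);print("plate",k.sum(),fit(w[k]) if k.sum()>10 else "")
k=(w[:,2]>150)&(w[:,2]<172)&(abs(x)<60)&(g>110);print("sole",fit(w[k]),rect(w[k]/1000))
E
```

```text
eef_pos: [0.5245, 0.1412, 0.1715]
eef_rot: [-180.0, 0.1, 26.5]
force: [0.2, -0.2, -3.4]
time: 14.35
eef_pos: [0.5277, 0.1417, 0.238]
eef_rot: [179.8, -0.7, 26.5]
force: [0.5, -0.5, -2.4]
gripper_width: 0.0226
pos [527.7 141.7 238. ] rot [179.77  -0.71  26.53] F [ 0.5 -0.5 -2.4] t 14.35 w 0.022596066835729983 100.02978444099426
shift [-159.9  206.3   21.9] turn [ 0.04 -0.14  0.31]
plate 184 (169, array([-5.0000e-03, -3.0000e-03,  2.3132e+01]), np.float64(1.49))
sole (550, array([ 2.00000e-02, -5.00000e-03,  1.63904e+02]), np.float64(1.36)) [525.9 143.4  88.4  56.2  25.3]
```

View pics/after.png

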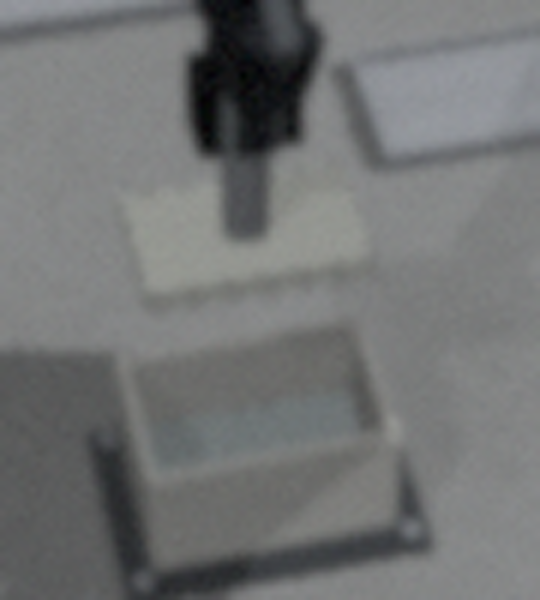

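The plate lies low and level in the magazine: 23 mm height, slope under 0.006 rad. The pusher hangs clear and level. Now back to the tray.

```bash
python3 -m handwheel '[[15,-10,13,0,0,0,0.3],[15,-24,31,0,0,0,0],[15,-30,39,0,0,0,0],[15,-30,39,0,0,0,0],[15,-30,39,0,0,0,0],[15,-24,31,0,0,0,0],[15,-8,12,0,0,0,0],[15,0,0,0,0,0,0]]' |sed -n '2,4p'
python3 -m handwheel '[[15,0,0,0,0,0,0],[15,0,0,0,0,0,0]]' |sed -n '2,4p'
python3 d.py 477.3 -114.3 110 25
```

```text
eef_pos: [0.4688, -0.1117, 0.229]
eef_rot: [-179.9, 0.2, 24.7]
force: [-0.1, 0.3, -3.7]
eef_pos: [0.4702, -0.1085, 0.2302]
eef_rot: [-179.9, 0.0, 25.1]
force: [0.2, -0.7, -2.9]
pos [ 470.2 -108.5  230.2] rot [-1.7992e+02  3.0000e-02  2.5100e+01] F [ 0.2 -0.7 -2.9] t 15.4 w 0.022657165014535723 99.82499957084656
shift [  4.1   8.4 120.2] turn [-0.02  0.01  0.02]
```

```bash
python3 -m handwheel '[[15,4,8.2,0,0,0,0],[15,0,0,25,0,0,0],[15,0,0,30,0,0,0],[15,0,0,30,0,0,0],[15,0,0,25,0,0,0],[15,0,0,10,0,0,0],[15,0,0,0,0,0,0],[15,0,0,0,0,0,0]]' |sed -n '2,4p'
python3 d.py 477.3 -114.3 89 25
python3 - <<'E'
from h import *
from m import rect
c=capture("side");a,b,e,f=270,140,350,215
w=cloud(c)[b:f,a:e].reshape(-1,3)*1000;g=c["image"][b:f,a:e].reshape(-1,3).mean(1)
k=(w[:,2]>28)&(w[:,2]<45)&(g>110);print("sole",rect(w[k]/1000))
cv2.imwrite("pics/back.png",cv2.resize(c["image"][b:f,a:e],(640,600),interpolation=2))
E
```

```text
eef_pos: [0.4785, -0.1154, 0.1121]
eef_rot: [179.9, -0.1, 25.1]
force: [0.9, -0.2, -2.7]
pos [ 478.5 -115.4  112.1] rot [ 1.7991e+02 -8.0000e-02  2.5070e+01] F [ 0.9 -0.2 -2.7] t 16.2 w 0.022554426303890634 99.66556191444397
shift [-0.6 -1.6 23.1] turn [ 0.02 -0.02  0.01]
sole [ 475.6 -113.6   89.4   57.1   22.8]
```

View pics/back.png

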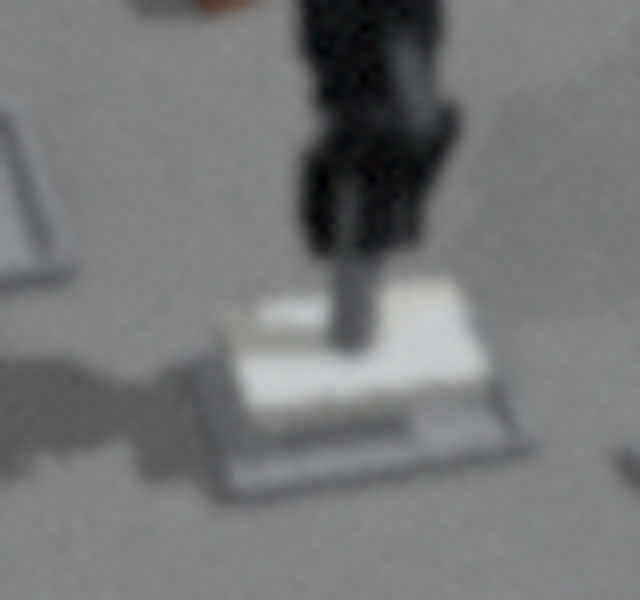

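The sole is above the right tray, aligned with it. I'll make a small correction, lower until contact and release.

```bash
python3 -m handwheel '[[15,-0.6,-1.4,0,0,0,0],[15,0,0,6,0,0,0],[15,0,0,6,0,0,0],[15,0,0,5,0,0,0],[15,0,0,2,0,0,0],[15,0,0,1.5,0,0,0],[15,0,0,0,0,0,0],[15,0,0,0,0,0,0]]' 

```

```text
time: 17.05
eef_pos: [0.4764, -0.1144, 0.0905]
eef_rot: [180.0, -0.0, 25.0]
force: [-0.3, -0.4, -3.8]
gripper_width: 0.0225
finger_force: 99.8
```

```bash
python3 -m handwheel '[[15,0,0,1,0,0,0],[15,0,0,0.8,0,0,0],[15,0,0,0,0,0,0]]'
```

```text
time: 17.35
eef_pos: [0.4764, -0.1145, 0.0888]
eef_rot: [180.0, -0.0, 25.0]
force: [0.2, 0.4, -2.5]
gripper_width: 0.0229
finger_force: 100.1
```

```bash
python3 -m handwheel '[[15,0,0,0.7,0,0,0],[15,0,0,0.3,0,0,0],[15,0,0,0,0,0,0]]'|sed -n '2,4p'
```

```text
eef_pos: [0.4765, -0.1144, 0.0888]
eef_rot: [180.0, -0.0, 25.0]
force: [-2.9, 0.3, 4.9]
```

```bash
python3 -m handwheel '[[15,0,0,-0.8,0,0,0],[40,0,0,0,0,0,0],[60,0,0,0,0,0,0],[85,0,0,0,0,0,0],[85,0,0,0,0,0,0],[85,0,0,0,0,0,0],[85,0,0,0,0,0,0],[85,0,0,0,0,0,0]]' 30|sed -n '2,6p'
python3 -m handwheel '[[85,0,0,-10,0,0,0],[85,0,0,-30,0,0,0],[85,0,0,-40,0,0,0],[85,0,0,-40,0,0,0],[85,-40,0,-20,0,0,0],[85,-45,0,0,0,0,0],[85,-45,0,0,0,0,0],[85,0,0,0,0,0,0]]'|sed -n '2,6p'
python3 -m handwheel '[[85,-45,0,0,0,0,0],[85,0,0,0,0,0,0],[85,0,0,0,0,0,0]]'|sed -n '1,6p'
python3 - <<'E'
from h import *
from m import rect
o=[]
for n,(a,b,e,f) in(("side",(230,150,350,280)),("top",(185,180,345,265))):
    c=capture(n);o.append(cv2.resize(c["image"][b:f,a:e],(395,428),interpolation=2))
    W=cloud(c)*1000
    w=W[b:f,a:e].reshape(-1,3);k=(w[:,2]>85)&(w[:,2]<110)&(w[:,1]<-60);print(n,"grip",k.sum(),rect(w[k]/1000) if k.sum()>5 else "",np.nanmean(w[k],0).round(1))
    k=(w[:,2]>8)&(w[:,2]<20)&(abs(w[:,1]+115)<70)&(abs(w[:,0]-475)<70);print(n,"tray",rect(w[k]/1000))
cv2.imwrite("pics/end.png",np.hstack(o))
E
```

```text
eef_pos: [0.4763, -0.1144, 0.0884]
eef_rot: [180.0, 0.0, 25.0]
force: [-0.1, 0.2, -0.5]
gripper_width: 0.0848
finger_force: 0.0
eef_pos: [0.3554, -0.1709, 0.2297]
eef_rot: [179.9, 0.0, 24.7]
force: [0.2, -0.5, 0.3]
gripper_width: 0.0848
finger_force: 0.0
time: 19.55
eef_pos: [0.318, -0.1886, 0.2291]
eef_rot: [179.9, -0.1, 24.9]
force: [0.1, 1.2, -0.2]
gripper_width: 0.0853
finger_force: 0.0
side grip 136 [ 473.3 -112.1   40.2   29.1   26.7] [ 473.2 -108.7   95.9]
side tray [ 473.4 -117.9  112.2   78.2   25.6]
top grip 146 [ 476.9 -117.4   40.    24.6   24.4] [ 476.4 -116.8   99. ]
top tray [ 483.3 -130.5  123.9   95.1   26.1]
```

View pics/end.png

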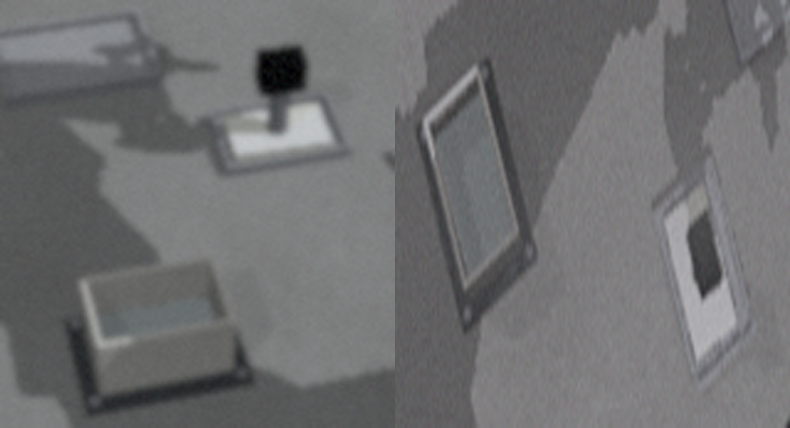

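The pusher stands upright in its tray (side crop (280,120), top crop (705,265)), within a few mm of where it started. The plate is down and level, and the gripper is clear. I'm handing in.

```bash
python3 -c "from rig import finish_job;print(finish_job())"
```

```text
the job is handed in; nothing more can be done
None
```

Job handed in at about 20 s: the plate was pressed to its stop and left level (about 23 mm high), held at roughly 18–19 N for over a second, and the pusher is standing upright back in its tray; the verdict was not reported to me.

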